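# Index the mould carousel and clamp it

### The arm

A 7-joint arm with a two-finger parallel gripper is mounted at the origin on the work surface. World frame = base frame: x ahead of the robot, y to its left, z up, the work surface at z = 0. Lengths are in m, angles in rad, forces in N, time in s.
With the tool pointing down it reaches from about 0.35 to 0.9 m from the base axis. Payload 7.2 kg.
Tool frame: the origin (TCP) lies on the centre line of the jaws, within the pads' length; the fingertips stand 22 mm ahead of it and the grasp point (between the pads) lies 3 mm ahead of it (ctrl.tip_extent is the distance from the TCP to the fingertips, in m); z points along the fingers, y is the direction in which the jaws open and shut (so a half turn about z gives the same grasp; the last joint's range is limited). The gripper opens to 88 mm and grips with 3 to 60 N. Pads are 20 mm wide; open, the fingers measure 115 mm over their backs; the gripper's body (75 mm by 178 mm) begins 61 mm behind the grasp point.
Start: joints at [-1.399, 0.411, -0.013, 1.596, 0.006, 1.134, -0.082], TCP at [0.148, 0.607, 0.245] pointing down, gripper open.
Joint ranges: [-2.95, 2.95], [-0.29, 1.99], [-1.47, 1.44], [0.14, 2.54], [-1.03, 4.17], [0.13, 1.85], [-2.86, 2.86]. Speed limits (rad/s): [2.39, 2.39, 3.01, 3.01, 3.14, 3.14, 3.14].

### API

Orientations are given as a unit quaternion [x, y, z, w].
In Python, from plant import ctrl gives the robot as it stands. The module is installed in compiled form; this text tells all that it offers.
- The arm moves only by the shell command python3 -m creep 'ROWS' [FORCE]. ROWS is JSON, a list of rows, each a list of 3 entries, a list of its own where there are three numbers: the gripper command: -1 is fully open, 1 is shut, values between are in proportion, then the shift along the tool's x, y, z in m, then the turn about the tool's z in degrees. In form: [[fingers, [tx, ty, tz], turn], ...]. A call has 1 to 20 rows; each row is the pose to reach, as a shift and turn from the pose commanded when the call began, along the tool's axes at that moment; what a row does not reach only later rows make up. A row lasts 1/8 s, in which the tool goes at most 62.5 mm and 10.7 degrees, less where a joint would pass 70% of its speed; a pose out of reach is approached as far as the arm can. A call with a gripper value outside its range is refused whole. The fingers move at their own pace and stop on an object; FORCE is the grip in N (left out, the last holds). Time passes only in rows, so rows that repeat a pose let the fingers close. It gives the time, the measured TCP pose, the force and the opening at its end, in the units of the state.
- ctrl.get_state(): the state, without advancing time (a new reading comes with each control period).
- ctrl.read_camera(name): name is "side" or "top" or "wrist"; returns the picture (384x512x3 uint8, red, green, blue); there is no depth.
- ctrl.camera_params(name): a dict with "fx", "fy", "cx", "cy" (pixels), "rvec" (rotation vector, rad) and "tvec" (3), from world to camera coordinates, as OpenCV has them. Camera axes: x right, y down, z forward; pixel columns grow to the right and rows downward; lengths in m; the calibration is good to about 2 mm. A picture is of the moment at which its call begins: read the wrist's pose just before it. camera_params takes no time and is no camera call; for the wrist camera it gives the pose at the moment of the call.
- ctrl.hand_in(): hands the job in, once; it reports no verdict.
The state is a dict: "time_s": time; "joints": joint angles; "joint_velocities": joint speeds; "effort": joint torques, N m; "tool_pos": TCP position; "tool_rot": TCP orientation; "ft_force": force on the tool from outside, world axes, zero at the start; "wrist_torque": the same for the moment, N m; "opening": opening from 0.0 (shut) to 1.0 (fully open).
Only numpy, scipy, OpenCV 4.12 (cv2) and the standard library are available. Lean on these libraries where they do the work, as an engineer would, in place of code of your own. Each camera call takes 0.05 s, during which the arm holds its last target.

### The job

Get the square mould ready at the blowing station: with a fingertip, push the carousel round by its arms until the arm carrying the square mould points straight at the clamp post, and let it come to rest there; then push the clamp lever fully home against its stop post, so that its nose lies over the end of that arm. Nothing is to be gripped or lifted: every mould stays upright in its seat, and the other things on the bench stay where they are.

Things in the scene. Friction and masses are not known exactly. Their poses are not given: they have to be found in the camera images.
- carousel_axis (a point): Point on the upright axis of the mould carousel, 38 mm above the table. The carousel is a steel cross of four equal arms, 90 degrees apart, on a round hub (60 mm across; its cap reaches 66 mm above the table). Its foot, 150 mm across, is 10 mm high. Loose things stand round it, none within 155 mm of this axis and none higher than 80 mm.
- arm0_end (a point): End of one of the four like carousel arms, on its centre line, 135 mm from the axis, 38 mm above the table. The arm is a bar 16 mm wide, from 28 to 48 mm above the table; 65 mm from the axis it carries a round seat (60 mm across, rim top 55 mm above the table) with a mould in it. Its last 40 mm is bare: push there, sideways. Which mould is on which arm varies.
- arm1_end (a point): End of one of the four like carousel arms, on its centre line, 135 mm from the axis, 38 mm above the table. The arm is a bar 16 mm wide, from 28 to 48 mm above the table; 65 mm from the axis it carries a round seat (60 mm across, rim top 55 mm above the table) with a mould in it. Its last 40 mm is bare: push there, sideways. Which mould is on which arm varies.
- arm2_end (a point): End of one of the four like carousel arms, on its centre line, 135 mm from the axis, 38 mm above the table. The arm is a bar 16 mm wide, from 28 to 48 mm above the table; 65 mm from the axis it carries a round seat (60 mm across, rim top 55 mm above the table) with a mould in it. Its last 40 mm is bare: push there, sideways. Which mould is on which arm varies.
- arm3_end (a point): End of one of the four like carousel arms, on its centre line, 135 mm from the axis, 38 mm above the table. The arm is a bar 16 mm wide, from 28 to 48 mm above the table; 65 mm from the axis it carries a round seat (60 mm across, rim top 55 mm above the table) with a mould in it. Its last 40 mm is bare: push there, sideways. Which mould is on which arm varies.
- carousel (a joint): Turn of the carousel from its start (rad), 0 at the start, positive anticlockwise seen from above; it turns endlessly both ways against about 0.22 N m of friction (about 2 N at the arm ends), and stays where it is left.
- index_point (a point): Where the centre of the wanted mould must come: 65 mm from the carousel axis on the straight line from the axis to the clamp post, 69 mm above the table. It belongs to the fixed foot plate, and is an unmarked place in the air; the foot plate strip (60 mm wide, 10 mm high) runs beneath this line from the axis past the clamp post.
- clamp_pivot (a point): Upright pivot axis of the clamp lever, 60 mm above the table, on the clamp post (30 mm across), 165 mm from the carousel axis. The lever's boss is 32 mm across, top 69 mm above the table; its flat nose, 26 mm wide, 46 mm long, lies opposite the handle and, when home, over the arm end. An anvil block (top 26 mm above the table) stands under that arm end.
- lever_end (a point): End of the clamp lever's handle, on its centre line, 88 mm from the pivot, 60 mm above the table. The handle is a straight dark steel bar 14 mm wide and 14 mm deep (53 to 67 mm above the table). It is home when it points straight away from the carousel axis and rests beside the small stop post (12 mm across, 64 mm high, 67 mm beyond the pivot).
- clamp (a joint): Angle of the clamp lever (rad): 0 = home at its stop, growing as it opens, anticlockwise seen from above, to 1.4 fully open; it starts 0.9 to 1.35 open. So it is closed by pushing the handle clockwise. About 0.12 N m of friction (under 2 N at the handle); it stays where it is left.
- mould_square_mid (a point): Centre (half-way up) of a loose brass mould of about 0.22 kg standing in a seat on the carousel: square-sided open mould, 36 x 36 mm, 34 mm high: the one wanted. Its underside is 52 mm above the table.
- mould_round_mid (a point): Centre (half-way up) of a loose brass mould of about 0.22 kg standing in a seat on the carousel: plain round mould, 49 mm across, 34 mm high. Its underside is 52 mm above the table.
- mould_cone_mid (a point): Centre (half-way up) of a loose brass mould of about 0.22 kg standing in a seat on the carousel: cone-shaped mould, 48 mm across the foot, 28 mm at the top, 34 mm high. Its underside is 52 mm above the table.
- mould_low_mid (a point): Centre (half-way up) of a loose brass mould of about 0.22 kg standing in a seat on the carousel: low round mould, 49 mm across, only 20 mm high. Its underside is 52 mm above the table.
- tumbler: Loose bystander, to be left alone: clear glass tumbler, 68 mm across, 75 mm high. Origin at the centre of its underside.
- frit_jar: Loose bystander, to be left alone: closed amber glass jar with metal cap, 54 mm across, 70 mm high. Origin at the centre of its underside.
- wood_block: Loose bystander, to be left alone: dark wooden block 70 x 50 x 45 mm. Origin at the centre of its underside.
- paddle: Loose bystander, to be left alone: black paddle lying flat, blade 85 x 75 x 12 mm on the +x side of the origin, wooden handle 110 mm long on the -x side, 20 mm thick. Origin on the table.
- tweezers: Loose bystander, to be left alone: steel tweezers lying flat, 180 mm long along x, 8 mm thick. Origin on the table.
- cork_ring: Loose bystander, to be left alone: round cork rest, 80 mm across, 22 mm high. Origin at the centre of its underside.
Not all that is in view belongs to the job. What is shaped like the part that bears mould_round_mid but green or purple is not meant.

How it is judged:
On the way, in this order (a step that is already met when the one before it is completed fails the run):
1. the square mould is brought to the index point and the carousel rests there, with the clamp still open (horizontal distance between mould_square_mid and index_point below 0.009 m and velocity of joint carousel between -0.1 and 0.1 rad/s and value of joint clamp above 0.5 rad), for 0.2 s.
2. the clamp lever is pushed home with the square mould still at the index point (horizontal distance between mould_square_mid and index_point below 0.009 m and value of joint clamp below 0.12 rad), for 0.2 s.
At the end, for the whole second after the job is handed in: The square mould's centre is within 9 mm (seen from above) of the index point, the carousel is at rest, the clamp lever is within 0.12 rad of home, and all four moulds stand upright in their seats (all of step 2 and velocity of joint carousel between -0.1 and 0.1 rad/s and horizontal distance between mould_square_mid and carousel_axis between 0.056 and 0.074 m and height (world z) of mould_square_mid between 0.064 and 0.074 m and angle between each of mould_square_mid, mould_round_mid, mould_cone_mid, mould_low_mid's own z axis and vertical below 0.2 rad and horizontal distance between mould_round_mid and carousel_axis between 0.056 and 0.074 m and height (world z) of mould_round_mid between 0.064 and 0.074 m and horizontal distance between mould_cone_mid and carousel_axis between 0.056 and 0.074 m and height (world z) of mould_cone_mid between 0.064 and 0.074 m and horizontal distance between mould_low_mid and carousel_axis between 0.056 and 0.074 m and height (world z) of mould_low_mid between 0.057 and 0.067 m); the robot touches nothing.
It fails at once if a mould is lifted, tipped or pushed out of its seat (not (horizontal distance between mould_square_mid and carousel_axis between 0.056 and 0.074 m and height (world z) of mould_square_mid between 0.064 and 0.074 m and angle between mould_square_mid's own z axis and vertical below 0.2 rad) or not (horizontal distance between mould_round_mid and carousel_axis between 0.056 and 0.074 m and height (world z) of mould_round_mid between 0.064 and 0.074 m and angle between mould_round_mid's own z axis and vertical below 0.2 rad) or not (horizontal distance between mould_cone_mid and carousel_axis between 0.056 and 0.074 m and height (world z) of mould_cone_mid between 0.064 and 0.074 m and angle between mould_cone_mid's own z axis and vertical below 0.2 rad) or not (horizontal distance between mould_low_mid and carousel_axis between 0.056 and 0.074 m and height (world z) of mould_low_mid between 0.057 and 0.067 m and angle between mould_low_mid's own z axis and vertical below 0.2 rad)).
It fails at once if one of the other loose things on the bench is moved more than 25 mm (distance of any of tumbler, frit_jar, wood_block, paddle, tweezers, cork_ring from where it was at the start of the episode above 0.025 m).
It also fails if it takes over 58 s, if anything falls off the work surface, if the arm or the gripper's body presses on something with over 40 N, if the wrist force passes 120 N, or if a joint passes its speed limit or range.

## Working session

There is one attempt and no reset: what is moved stays moved. The work goes in short steps, Python scripts to look and compute and a shell command to move; the robot and the scene stay as the last step left them, time stands still between calls to the robot, and variables do not carry over. Pictures are saved under pics/ and viewed, and the job is handed in when it is done.

```bash
mkdir -p pics; cat > h.py <<'E'
import numpy as np, cv2
from plant import ctrl
def cam(n):
    p=ctrl.camera_params(n); K=np.array([[p['fx'],0,p['cx']],[0,p['fy'],p['cy']],[0,0,1]],float)
    return K,cv2.Rodrigues(np.array(p['rvec'],float))[0],np.array(p['tvec'],float)
def atz(c,u,v,z):
    K,R,t=c; d=R.T@np.linalg.inv(K)@[u,v,1]; o=-R.T@t; return o+d*(z-o[2])/d[2]
def proj(c,P):
    K,R,t=c; q=K@(R@np.array(P,float)+t); return q[:2]/q[2]
E
python3 - <<'E'
from h import *
s=ctrl.get_state(); print({k:np.round(v,3).tolist() for k,v in s.items()}, ctrl.tip_extent)
for n in ('side','top','wrist'):
    print(n,ctrl.camera_params(n)); cv2.imwrite(f'pics/{n}0.png',ctrl.read_camera(n)[:,:,::-1])
E
```

```text
{'time_s': 0.0, 'joints': [-1.399, 0.412, -0.013, 1.597, 0.006, 1.134, -0.082], 'joint_velocities': [-0.0, -0.0, 0.0, 0.0, 0.0, 0.0, -0.0], 'effort': [-0.0, -58.795, 0.642, -29.108, -0.054, 0.018, 0.0], 'tool_pos': [0.148, 0.607, 0.244], 'tool_rot': [0.12, 0.993, -0.001, -0.0], 'ft_force': [-0.538, 0.595, 0.198], 'wrist_torque': [-0.029, -0.021, 0.002], 'opening': 1.003} 0.022
side {'fx': 356.0759389945622, 'fy': 356.0759389945622, 'cx': 253.0764118716761, 'cy': 197.45791220053002, 'rvec': array([ 0.47923826, -2.67187468,  1.22182755]), 'tvec': array([0.51258716, 0.21059483, 0.73261662])}
top {'fx': 478.15774506659614, 'fy': 478.15774506659614, 'cx': 256.3733174385772, 'cy': 186.04522028105504, 'rvec': array([ 2.17455027, -2.14471804,  0.11145548]), 'tvec': array([-0.06521713,  0.59724233,  1.25631948])}
wrist {'fx': 289.8886250856526, 'fy': 289.8886250856526, 'cx': 256.372207159398, 'cy': 192.84459330054833, 'rvec': array([-2.28183357, -1.79085018, -0.26008492]), 'tvec': array([-0.62410002, -0.0340833 ,  0.39208979])}
```

View pics/side0.png

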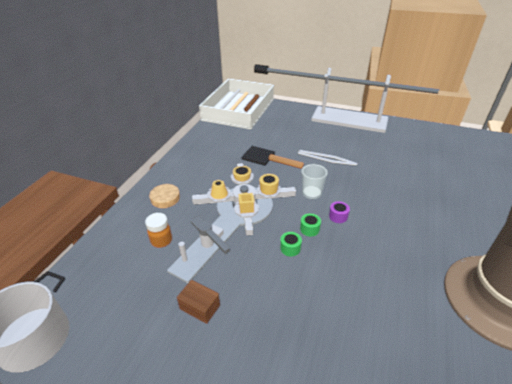

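View pics/top0.png

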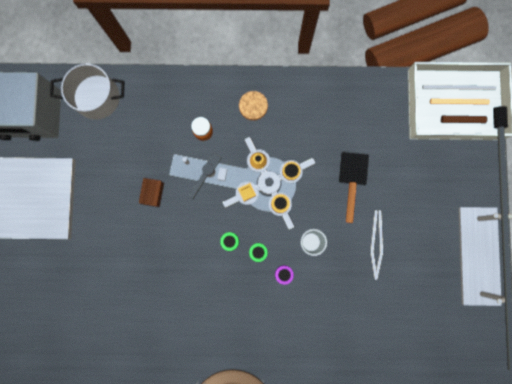

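View pics/wrist0.png

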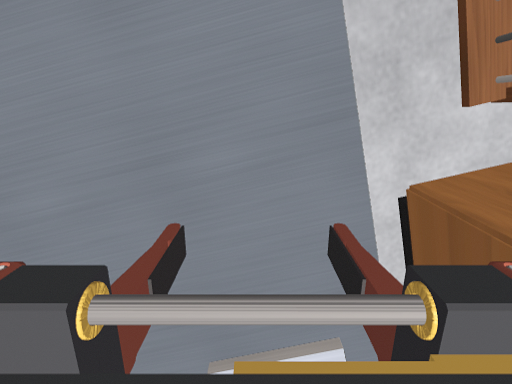

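```bash
python3 - <<'E'
from h import *
c=cam('top'); print(proj(c,[0,0,0]),proj(c,[.148,.607,.2]),proj(c,[.5,0,0]),proj(c,[.5,.3,0]))
im=cv2.imread('pics/top0.png'); cr=im[125:245,155:325]; cv2.imwrite('pics/top0c.png',cv2.resize(cr,None,fx=4.7,fy=4.7,interpolation=cv2.INTER_CUBIC))
im=cv2.imread('pics/side0.png'); cr=im[140:290,140:340]; cv2.imwrite('pics/side0c.png',cv2.resize(cr,None,fx=4,fy=4,interpolation=cv2.INTER_CUBIC))
E
```

```text
[231.55154716 413.35686399] [-41.01390358 371.91903357] [235.20532048 222.63868599] [126.17820277 221.11055439]
```

View pics/top0c.png

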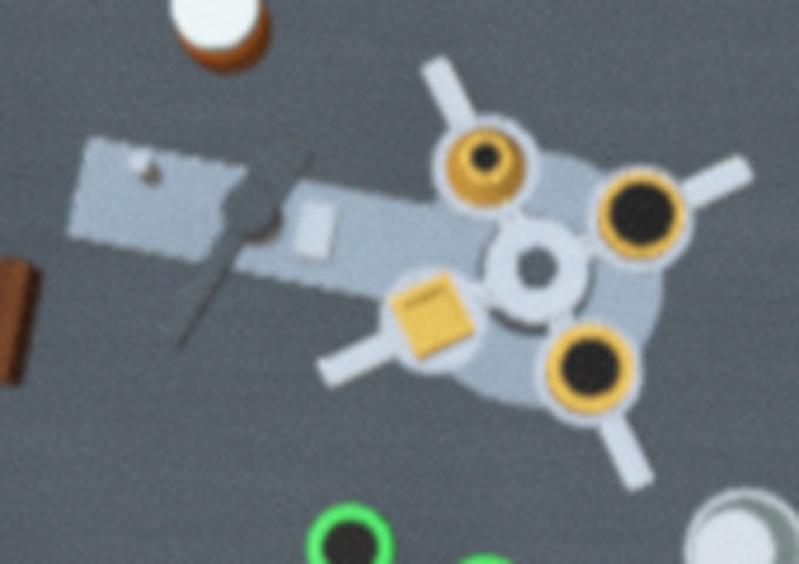

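View pics/side0c.png

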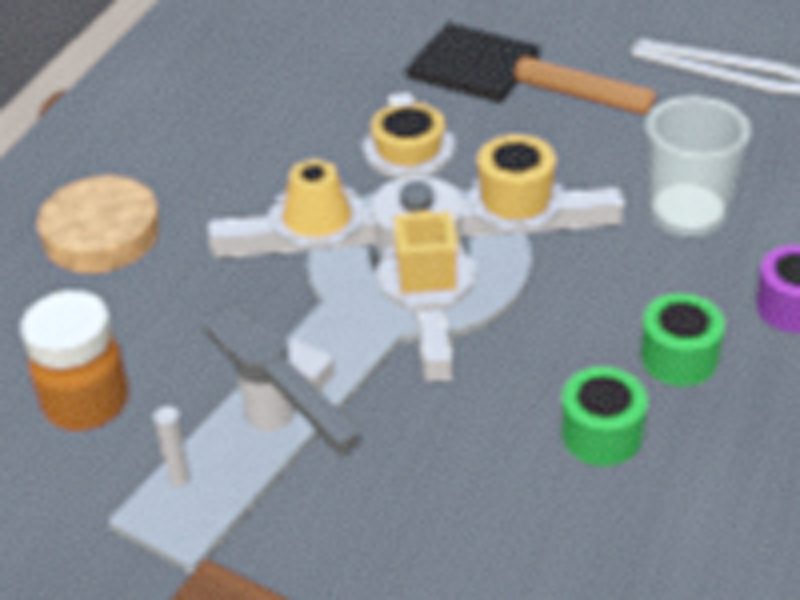

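```bash
python3 - <<'E'
from h import *
c=cam('top'); s=cam('side')
f=lambda u,v:((u+.5)/4.7-.5+155,(v+.5)/4.7-.5+125)
g=lambda u,v:((u+.5)/4-.5+140,(v+.5)/4-.5+140)
pts=dict(axis=((537,268),.066,(416,190)),pivot=((252,203),.069,(257,368)),lev=((180,346),.067,(346,440)),stop=((140,160),.064,(166,413)),
 cone=((434,64),.048,(210,230)),B=((749,169),.048,(400,98)),C=((642,487),.048,(618,196)),D=((325,375),.048,(438,366)),sqtop=((433,317),.086,(427,226)),
 jar=((215,10),.07,None),tumb=((748,560),.075,None),green=((350,545),.034,None),cork=None)
P={}
for k,v in pts.items():
    if v is None: continue
    a,z,b=v; p=atz(c,*f(*a),z); P[k]=p; o=''
    if b:
        M1=c[0]@np.c_[c[1],c[2]]; M2=s[0]@np.c_[s[1],s[2]]
        X=cv2.triangulatePoints(M1,M2,np.array(f(*a)).reshape(2,1),np.array(g(*b)).reshape(2,1)).ravel(); o=np.round(X[:3]/X[3],3)
    print(k,np.round(p,4),o)
ax=P['axis']
for k in P:
    d=(P[k]-ax)[:2]; print(k,np.hypot(*d).round(4),np.degrees(np.arctan2(d[1],d[0])).round(1))
d=(P['lev']-P['pivot'])[:2]; print(np.hypot(*d),np.degrees(np.arctan2(d[1],d[0])))
E
```

```text
axis [ 0.6065 -0.09    0.066 ] [ 0.607 -0.09   0.064]
pivot [0.6407 0.0703 0.069 ] [0.644 0.073 0.045]
lev [0.56   0.1086 0.067 ] [0.563 0.111 0.054]
stop [0.6652 0.1347 0.064 ] [0.665 0.135 0.063]
cone [ 0.7258 -0.0298  0.048 ] [ 0.727 -0.029  0.044]
B [ 0.6672 -0.2104  0.048 ] [ 0.669 -0.211  0.042]
C [ 0.4857 -0.1506  0.048 ] [ 0.487 -0.151  0.046]
D [0.5462 0.0288 0.048 ] [0.547 0.029 0.039]
sqtop [ 0.5762 -0.0328  0.086 ] [ 0.576 -0.033  0.088]
jar [0.7506 0.0939 0.07  ] 
tumb [ 0.446 -0.207  0.075] 
green [0.451  0.0136 0.034 ] 
axis 0.0 0.0
pivot 0.1638 77.9
lev 0.2039 103.2
stop 0.2322 75.4
cone 0.1336 26.7
B 0.1349 -63.3
C 0.1352 -153.4
D 0.1332 116.9
sqtop 0.0647 117.9
jar 0.2336 51.9
tumb 0.1987 -143.9
green 0.1869 146.3
0.08943793050070079 154.60949934274112
```

```bash
cat >> h.py <<'E'
from scipy.spatial.transform import Rotation as Ro
def shift(T):
    s=ctrl.get_state(); R=Ro.from_quat(s['tool_rot']).as_matrix()
    return np.round(R.T@(np.array(T)-s['tool_pos']),4).tolist(), np.round(R,3).tolist()
E
python3 - <<'E'
from h import *
print(shift([.705,0,.20])); print(shift([.66,-.0,.245]))
K,R,t=cam('wrist'); print(-R.T@t, R.T@[0,0,1])
E
```

```text
([-0.6848, -0.4572, 0.0446], [[-0.971, 0.237, -0.0], [0.237, 0.971, -0.001], [-0.0, -0.001, -1.0]])
([-0.6411, -0.4679, -0.0004], [[-0.971, 0.237, -0.0], [0.237, 0.971, -0.001], [-0.0, -0.001, -1.0]])
[0.07124526 0.62578791 0.38450226] [ 0.2779059  -0.06947767 -0.95809246]
```

```bash
python3 -m creep '[[1,[-0.345,-0.23,0],0],[1,[-0.345,-0.23,0],0],[1,[-0.345,-0.23,0],0],[1,[-0.345,-0.23,0],0],[1,[-0.345,-0.23,0],0],[1,[-0.345,-0.23,0],0],[1,[-0.345,-0.23,0],0],[1,[-0.685,-0.457,0.044],0],[1,[-0.685,-0.457,0.044],0],[1,[-0.685,-0.457,0.044],0],[1,[-0.685,-0.457,0.044],0],[1,[-0.685,-0.457,0.044],0],[1,[-0.685,-0.457,0.044],0],[1,[-0.685,-0.457,0.044],0],[1,[-0.685,-0.457,0.044],0],[1,[-0.685,-0.457,0.044],0]]'
python3 - <<'E'
from h import *
s=ctrl.get_state(); print(s['tool_pos'],s['tool_rot'],s['opening'],s['time_s'])
np.save('w1.npy',np.array(cam('wrist'),dtype=object),allow_pickle=True)
im=ctrl.read_camera('wrist')[:,:,::-1]; cv2.imwrite('pics/w1.png',cv2.resize(im,None,fx=1.5,fy=1.5,interpolation=cv2.INTER_CUBIC))
E
```

```text
time_s: 2.15
tool_pos: [0.7047, 0.0015, 0.2001]
tool_rot: [0.119, 0.993, 0.0, -0.001]
ft_force: [1.0, 0.9, 0.2]
opening: 0.007
[0.70473696 0.00152536 0.20012949] [ 1.19313519e-01  9.92856373e-01  3.24420743e-04 -6.33230505e-04] 0.006797428465517426 2.15Traceback (most recent call last):
  File "<stdin>", line 3, in <module>
ValueError: could not broadcast input array from shape (3,3) into shape (3,)
```

```bash
python3 - <<'E'
from h import *
im=ctrl.read_camera('wrist')[:,:,::-1]; cv2.imwrite('pics/w1.png',cv2.resize(im,None,fx=1.5,fy=1.5,interpolation=cv2.INTER_CUBIC))
E
```

```text
(no output)
```

View pics/w1.png

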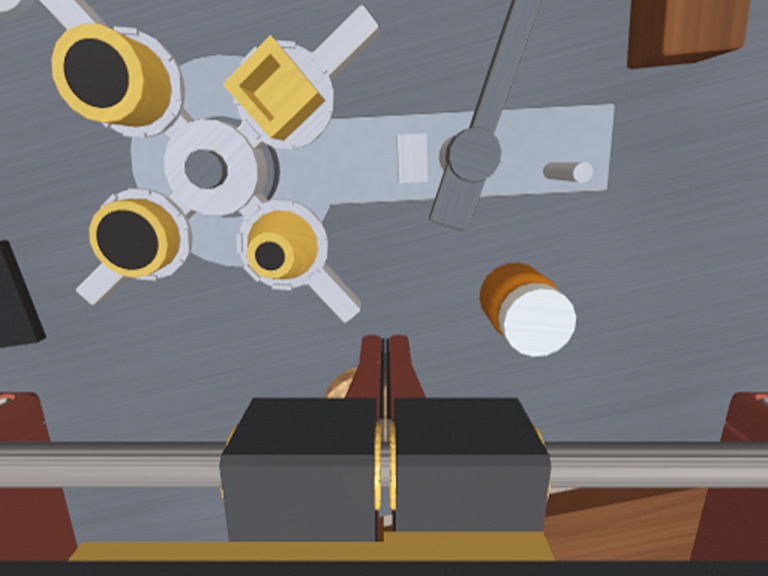

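```bash
cat > m.py <<'E'
from h import *
def run(pts,n='wrist',f=1.5):
    c=cam(n); P={}
    for k,(u,v,z) in pts.items():
        P[k]=atz(c,(u+.5)/f-.5,(v+.5)/f-.5,z)
    for k in P:
        d=(P[k]-P['axis'])[:2]; print(k,P[k].round(4),np.hypot(*d).round(4),np.degrees(np.arctan2(d[1],d[0])).round(1))
    return P
E
python3 - <<'E'
from m import *
run(dict(axis=(206,169,.066),pivot=(474,154,.069),stop=(582,172,.064),sq=(369,14,.048),cone=(352,312,.048),anvil=(413,157,.026),strip=(610,146,.01)))
E
```

```text
axis [ 0.607  -0.0862  0.066 ] 0.0 0.0
pivot [0.6369 0.0736 0.069 ] 0.1625 79.4
stop [0.6632 0.1373 0.064 ] 0.2304 75.9
sq [0.545  0.0315 0.048 ] 0.133 117.8
cone [ 0.7232 -0.0264  0.048 ] 0.1307 27.2
anvil [0.6303 0.0405 0.026 ] 0.1288 79.6
strip [0.6567 0.1816 0.01  ] 0.2724 79.5
```

```bash
python3 -m creep '[[1,[0,0,0.06],0],[1,[0,0,0.12],0],[1,[0,0,0.144],0],[1,[0,0,0.144],0],[1,[0,0,0.144],0]]'
python3 - <<'E'
from h import *
print(ctrl.get_state()['tool_pos'])
for T in ([.722,-.045,.056],[.7235,-.080,.056],[.7235,-.0935,.056]): print(shift(T)[0])
E
```

```text
time_s: 2.82
tool_pos: [0.7062, 0.0015, 0.0585]
tool_rot: [0.119, 0.993, 0.0, 0.001]
ft_force: [-0.4, 0.3, 0.5]
opening: 0.004
[0.70618252 0.00151119 0.05854343]
[-0.0264, -0.0415, 0.0026]
[-0.0361, -0.0751, 0.0025]
[-0.0393, -0.0882, 0.0025]
```

```bash
python3 -m creep '[[1,[-0.007,-0.01,0.001],0],[1,[-0.013,-0.02,0.001],0],[1,[-0.02,-0.03,0.001],0],[1,[-0.026,-0.038,0.001],0],[1,[-0.029,-0.045,0.001],0],[1,[-0.031,-0.052,0.001],0],[1,[-0.033,-0.059,0.001],0],[1,[-0.034,-0.066,0.001],0],[1,[-0.034,-0.066,0.001],0],[1,[-0.034,-0.066,0.001],0]]'
python3 - <<'E'
from h import *
print(ctrl.get_state()['tool_pos'])
im=ctrl.read_camera('wrist')[:,:,::-1]; cv2.imwrite('pics/w2.png',cv2.resize(im,None,fx=1.5,fy=1.5,interpolation=cv2.INTER_CUBIC))
im=ctrl.read_camera('top')[:,:,::-1]; cv2.imwrite('pics/t2.png',cv2.resize(im[125:245,155:325],None,fx=4.7,fy=4.7,interpolation=cv2.INTER_CUBIC))
E
```

```text
time_s: 4.08
tool_pos: [0.7221, -0.0723, 0.0554]
tool_rot: [0.12, 0.993, -0.0, -0.0]
ft_force: [0.4, -0.3, 0.2]
opening: 0.008
[ 0.72211739 -0.07226096  0.05543767]
```

View pics/w2.png

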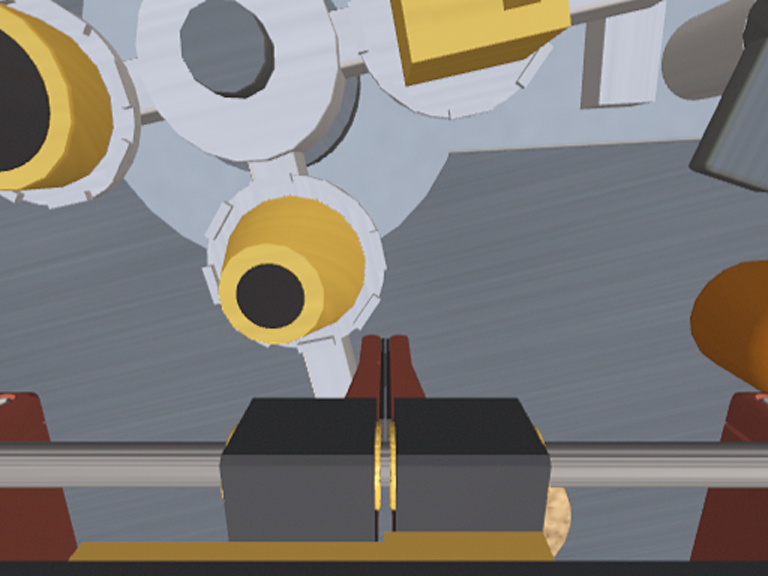

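View pics/t2.png

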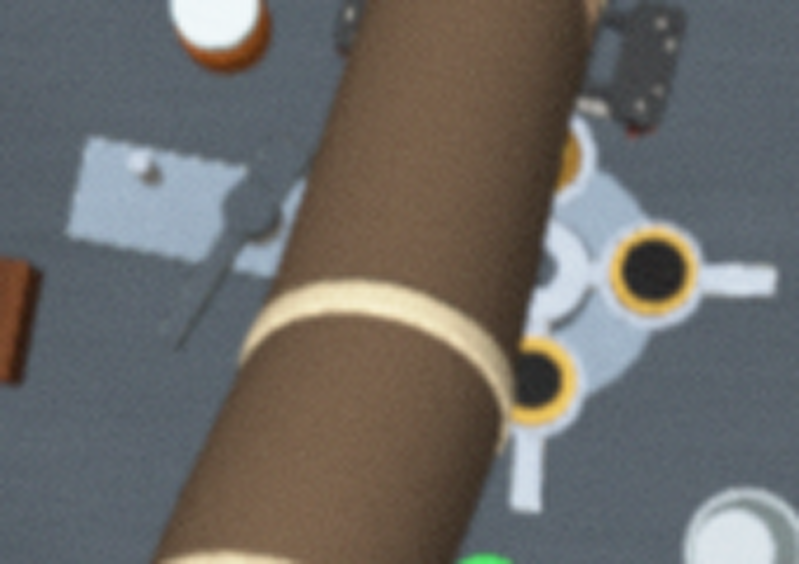

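```bash
python3 - <<'E'
from h import *
c=cam('top'); f=lambda u,v:((u+.5)/4.7-.5+155,(v+.5)/4.7-.5+125)
ax=atz(c,*f(537,268),.066)
for n,(u,v) in dict(B=(775,281),C=(526,511)).items():
    d=(atz(c,*f(u,v),.048)-ax)[:2]; print(n,np.hypot(*d),np.degrees(np.arctan2(d[1],d[0])))
E
```

```text
B 0.1352865725927607 -91.45436048703169
C 0.13523160240127788 178.17279878345735
```

```bash
python3 -m creep '[[1,[-0.001,-0.005,0],0],[1,[-0.002,-0.010,0],0],[1,[-0.003,-0.014,0],0],[1,[-0.004,-0.018,0],0],[1,[-0.004,-0.018,0],0],[1,[-0.004,-0.018,0],0],[1,[-0.004,-0.018,0],0]]'
python3 - <<'E'
from h import *
print(ctrl.get_state()['tool_pos'])
im=ctrl.read_camera('wrist')[:,:,::-1]; cv2.imwrite('pics/w3.png',cv2.resize(im,None,fx=1.5,fy=1.5,interpolation=cv2.INTER_CUBIC))
im=ctrl.read_camera('top')[:,:,::-1]; cv2.imwrite('pics/t3.png',cv2.resize(im[125:245,155:325],None,fx=4.7,fy=4.7,interpolation=cv2.INTER_CUBIC))
E
```

```text
time_s: 5.05
tool_pos: [0.7224, -0.0904, 0.0558]
tool_rot: [0.12, 0.993, -0.0, 0.0]
ft_force: [0.4, -0.6, -0.3]
opening: 0.007
[ 0.72238309 -0.09039538  0.05577442]
```

View pics/t3.png

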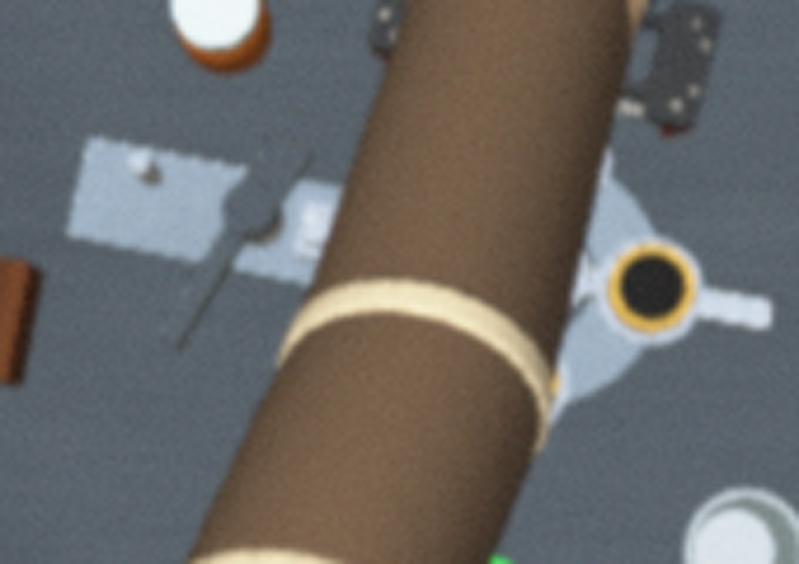

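View pics/w3.png

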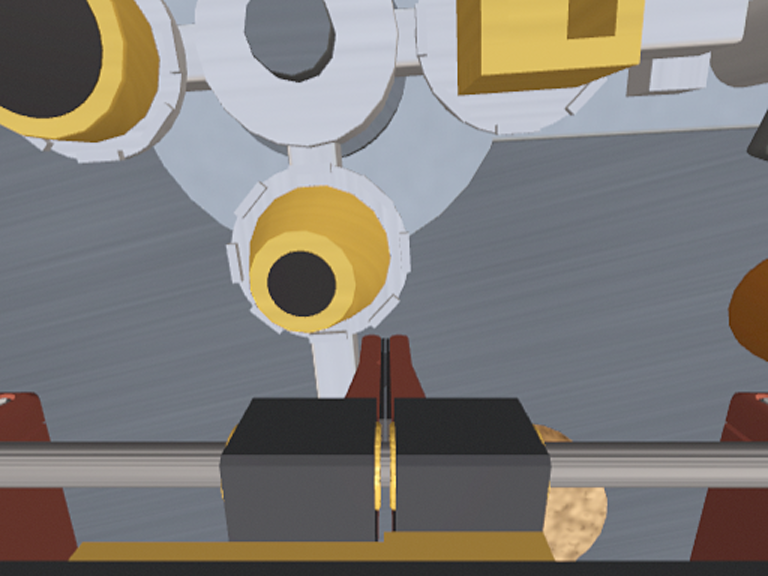

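```bash
python3 - <<'E'
from h import *
c=cam('top'); f=lambda u,v:((u+.5)/4.7-.5+155,(v+.5)/4.7-.5+125)
ax=atz(c,*f(537,268),.066)
d=(atz(c,*f(771,314),.048)-ax)[:2]; print(np.hypot(*d),np.degrees(np.arctan2(d[1],d[0])))
E
python3 -m creep '[[1,[0.0,0.008,0],0],[1,[0.0,0.02,0],0],[1,[0,0.02,-0.06],0],[1,[0,0.02,-0.12],0],[1,[0,0.02,-0.145],0],[1,[0.06,0.02,-0.2],0],[1,[0.06,0.02,-0.2],0],[1,[0.06,0.02,-0.2],0]]'
python3 - <<'E'
from h import *
print(ctrl.get_state()['tool_pos'])
im=ctrl.read_camera('wrist')[:,:,::-1]; cv2.imwrite('pics/w4.png',cv2.resize(im,None,fx=1.5,fy=1.5,interpolation=cv2.INTER_CUBIC))
E
```

```text
0.13482418470917037 -99.50502951277532
time_s: 6.15
tool_pos: [0.6691, -0.0554, 0.257]
tool_rot: [0.119, 0.993, 0.0, 0.001]
ft_force: [0.5, -0.6, 0.9]
opening: 0.005
[ 0.66905727 -0.05537339  0.25704107]
```

View pics/w4.png

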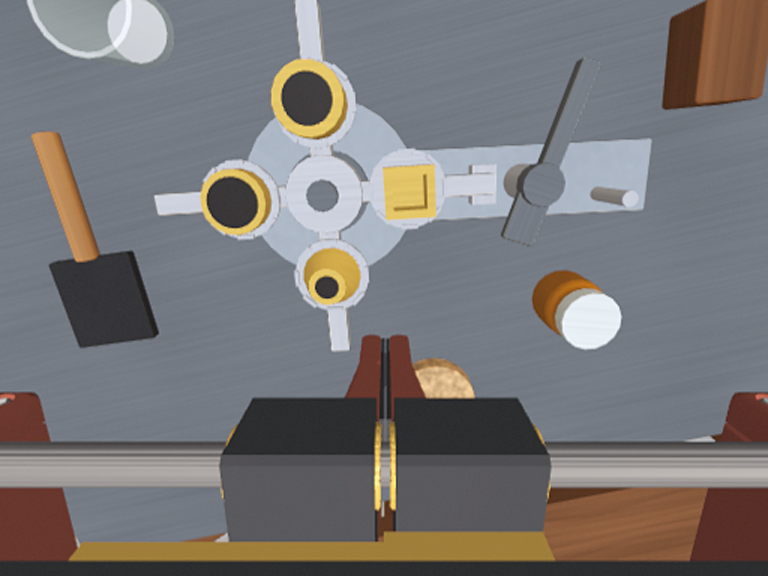

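```bash
python3 - <<'E'
from m import *
run(dict(axis=(323,196,.066),pivot=(544,184,.069),stop=(631,198,.064),B=(156,204.5,.048),cone=(341,350,.048),sqbar=(460,184.5,.048),sqtop=(410,191,.086),stripend=(647,175,.01),lev=(590,62,.067)))
im=cv2.imread('pics/w4.png'); cv2.imwrite('pics/w4c.png',cv2.resize(im[120:270,370:570],None,fx=4,fy=4,interpolation=cv2.INTER_CUBIC))
E
```

```text
axis [ 0.6064 -0.0877  0.066 ] 0.0 0.0
pivot [0.6363 0.0723 0.069 ] 0.1628 79.4
stop [0.6627 0.136  0.064 ] 0.2307 75.9
B [ 0.5823 -0.2204  0.048 ] 0.1348 -100.3
cone [ 0.7376 -0.1117  0.048 ] 0.1333 -10.3
sqbar [0.6241 0.0156 0.048 ] 0.1049 80.3
sqtop [ 0.6166 -0.0248  0.086 ] 0.0638 80.8
stripend [0.6578 0.179  0.01  ] 0.2716 79.1
lev [0.5633 0.1144 0.067 ] 0.2067 102.1
```

View pics/w4c.png

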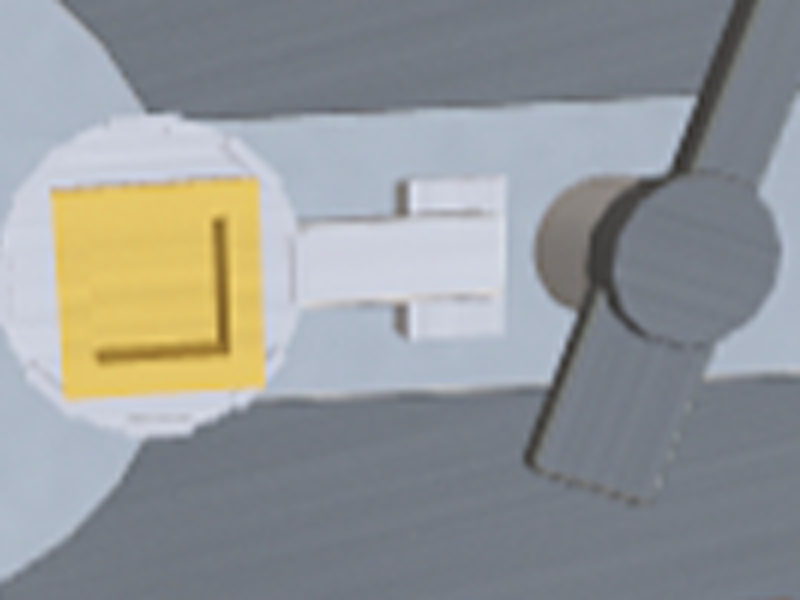

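```bash
python3 - <<'E'
from h import *
for T in ([.553,.071,.2],[.553,.071,.072]): print(shift(T)[0])
R=np.array(shift([0,0,0])[1])
b=np.array([.553,.071,.072])
for T in ([.563,.088,.072],[.579,.121,.072],[.605,.142,.072],[.635,.145,.072]): print((R.T@(np.array(T)-b)).round(4))
E
python3 -m creep '[[1,[0.06,0.048,0],0],[1,[0.142,0.095,0],0],[1,[0.142,0.095,0.057],0],[1,[0.142,0.095,0.057],0],[1,[0.142,0.095,0.057],0]]'
```

```text
[0.1428, 0.0955, 0.0556]
[0.1429, 0.0955, 0.1836]
[-0.0057  0.0189  0.    ]
[-0.0135  0.0547  0.    ]
[-0.0338  0.0813  0.0001]
[-0.0622  0.0913  0.0001]
time_s: 6.82
tool_pos: [0.5536, 0.0694, 0.1974]
tool_rot: [0.119, 0.993, -0.001, -0.001]
ft_force: [0.2, 0.3, 0.4]
opening: 0.004
```

```bash
python3 -m creep '[[1,[0,0,0.06],0],[1,[0,0,0.11],0],[1,[0,0,0.126],0],[1,[0,0,0.126],0]]'
python3 - <<'E'
from h import *
print(ctrl.get_state()['tool_pos'])
im=ctrl.read_camera('wrist')[:,:,::-1]; cv2.imwrite('pics/w5.png',cv2.resize(im,None,fx=1.5,fy=1.5,interpolation=cv2.INTER_CUBIC))
E
```

```text
time_s: 7.32
tool_pos: [0.5543, 0.0686, 0.0726]
tool_rot: [0.12, 0.993, -0.0, -0.0]
ft_force: [0.5, -0.0, 0.8]
opening: 0.008
[0.55431612 0.06863759 0.07263389]
```

View pics/w5.png

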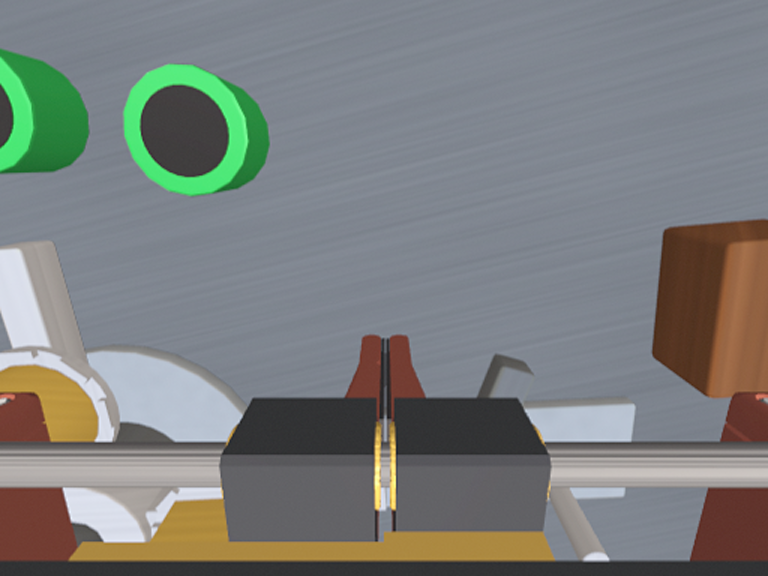

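```bash
python3 -m creep '[[1,[-0.003,0.010,0],0],[1,[-0.006,0.020,0],0],[1,[-0.008,0.030,0],0],[1,[-0.010,0.042,0],0],[1,[-0.014,0.055,0],0],[1,[-0.020,0.065,0],0],[1,[-0.026,0.074,0],0],[1,[-0.034,0.081,0],0],[1,[-0.042,0.085,0],0],[1,[-0.048,0.088,0],0],[1,[-0.048,0.088,0],0],[1,[-0.048,0.088,0],0]]'
python3 - <<'E'
from h import *
print(ctrl.get_state()['tool_pos'],ctrl.get_state()['ft_force'])
im=ctrl.read_camera('wrist')[:,:,::-1]; cv2.imwrite('pics/w6.png',cv2.resize(im,None,fx=1.5,fy=1.5,interpolation=cv2.INTER_CUBIC))
im=ctrl.read_camera('side')[:,:,::-1]; cv2.imwrite('pics/s6.png',cv2.resize(im[140:290,140:340],None,fx=4,fy=4,interpolation=cv2.INTER_CUBIC))
E
```

```text
time_s: 8.88
tool_pos: [0.6213, 0.1439, 0.0729]
tool_rot: [0.12, 0.993, 0.0, 0.001]
ft_force: [-0.6, 0.4, -0.9]
opening: 0.004
[0.62133546 0.14386337 0.07292382] [-0.63971581  0.38067101 -0.87461866]
```

View pics/w6.png

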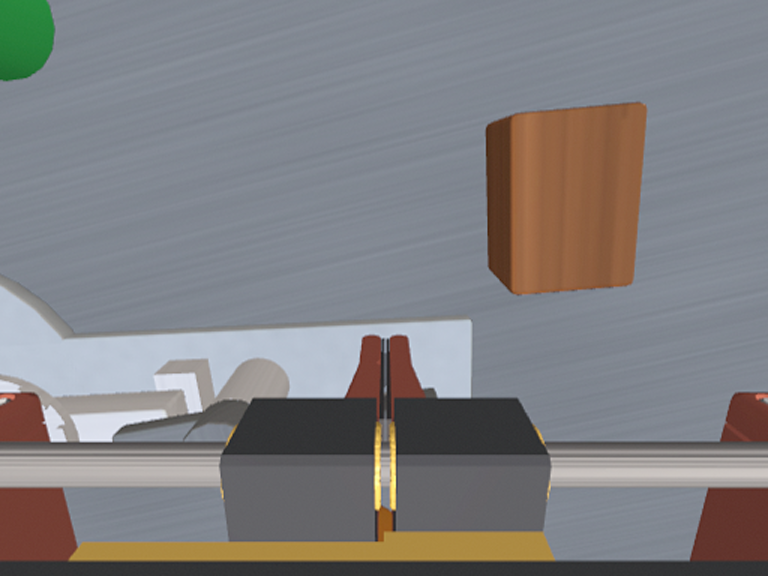

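View pics/s6.png

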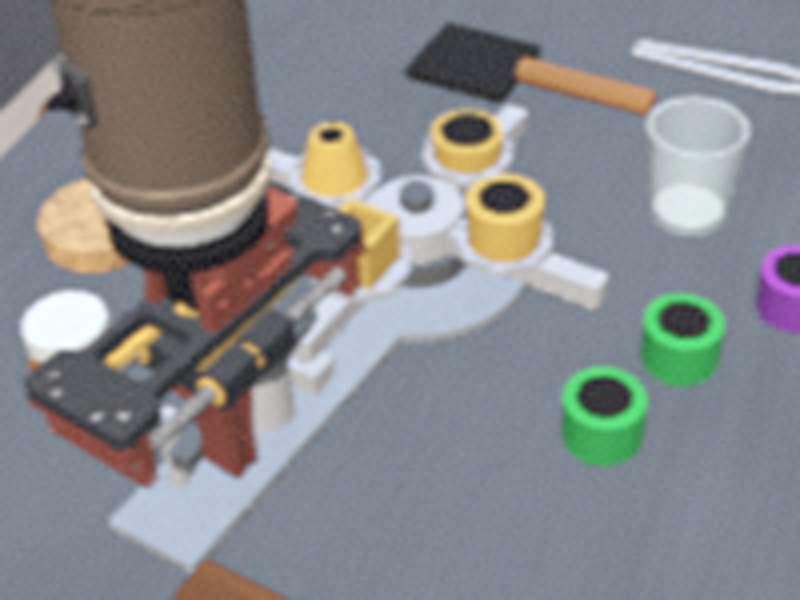

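```bash
python3 -m creep '[[1,[-0.004,0,0],0],[1,[-0.008,0.001,0],0],[1,[-0.012,0.001,0],0],[1,[-0.014,0.001,0],0],[1,[-0.014,0.001,0],0],[1,[-0.014,0.001,0],0]]'
python3 - <<'E'
from h import *
im=ctrl.read_camera('side')[:,:,::-1]; cv2.imwrite('pics/s7.png',cv2.resize(im[140:290,140:340],None,fx=4,fy=4,interpolation=cv2.INTER_CUBIC))
E
```

```text
time_s: 9.72
tool_pos: [0.6329, 0.1423, 0.0725]
tool_rot: [0.119, 0.993, 0.0, -0.002]
ft_force: [-8.8, 2.1, 6.7]
opening: 0.005
```

View pics/s7.png

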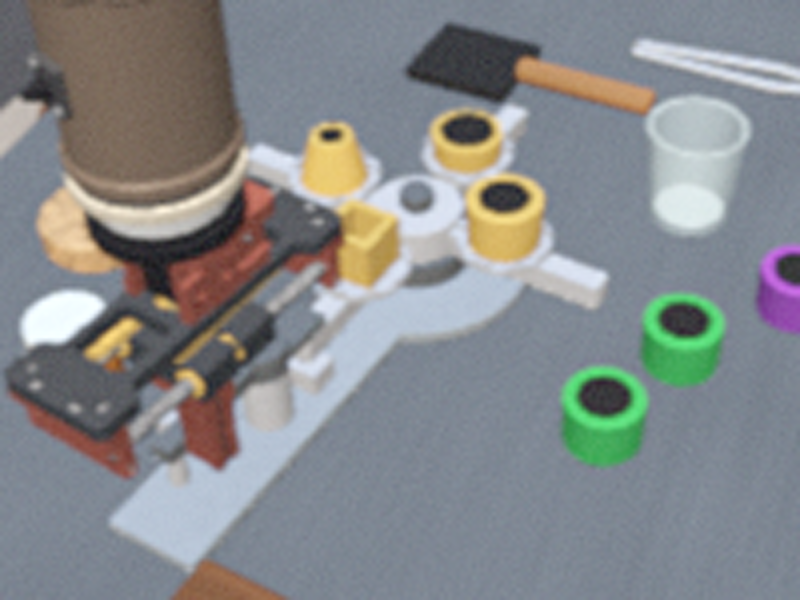

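```bash
python3 -m creep '[[1,[0.01,0,0],0],[1,[0.03,0,0],0],[1,[0.03,0,-0.05],0],[1,[0.03,0,-0.11],0],[1,[0.0,-0.06,-0.17],0],[1,[0,-0.1,-0.19],0],[1,[0,-0.1,-0.19],0],[1,[0,-0.1,-0.19],0],[1,[0,-0.1,-0.19],0]]'
python3 - <<'E'
from h import *
print(ctrl.get_state()['tool_pos'])
im=ctrl.read_camera('wrist')[:,:,::-1]; cv2.imwrite('pics/w8.png',cv2.resize(im,None,fx=1.5,fy=1.5,interpolation=cv2.INTER_CUBIC))
im=ctrl.read_camera('side')[:,:,::-1]; cv2.imwrite('pics/s8.png',cv2.resize(im[140:290,140:340],None,fx=4,fy=4,interpolation=cv2.INTER_CUBIC))
E
```

```text
time_s: 10.9
tool_pos: [0.6105, 0.0459, 0.2613]
tool_rot: [0.119, 0.993, 0.0, -0.001]
ft_force: [-0.8, -0.1, -0.5]
opening: 0.003
[0.61048537 0.04593534 0.26131615]
```

View pics/w8.png

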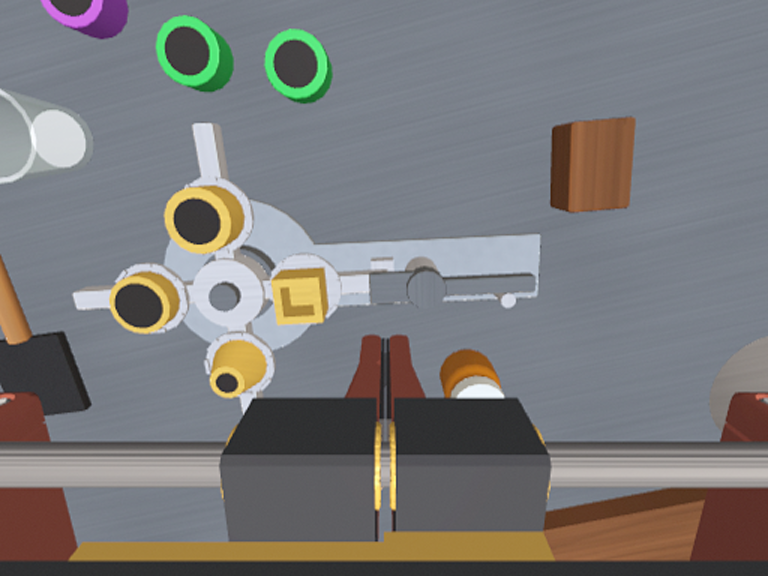

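View pics/s8.png

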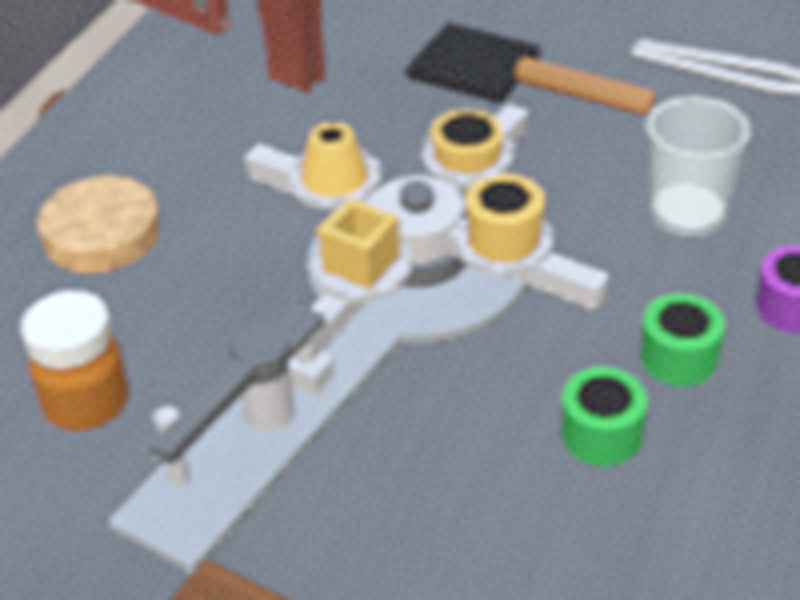

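```bash
python3 - <<'E'
from m import *
P=run(dict(axis=(224,297,.066),pivot=(427,288,.069),B=(76,301,.048),C=(205,125,.048),sqtop=(300,296,.086),lev=(535,283,.067)))
d=P['lev']-P['pivot']; print(np.degrees(np.arctan2(d[1],d[0])),np.hypot(*d[:2]))
a=P['axis'][:2]; p=P['pivot'][:2]; ix=a+(p-a)/np.linalg.norm(p-a)*.065; print(np.linalg.norm(P['sqtop'][:2]-ix))
E
```

```text
axis [ 0.606  -0.0873  0.066 ] 0.0 0.0
pivot [0.6363 0.074  0.069 ] 0.1642 79.3
B [ 0.5834 -0.2199  0.048 ] 0.1345 -99.7
C [ 0.476 -0.063  0.048] 0.1322 169.4
sqtop [ 0.6145 -0.0218  0.086 ] 0.0661 82.6
lev [0.6532 0.1589 0.067 ] 0.2507 79.1
78.75261770141117 0.0865405928347676
0.0038479589007661434
```

```bash
python3 -c "
from plant import ctrl
print(ctrl.hand_in())"
```

```text
the job is handed in; nothing more can be done
None
```

The square mould is at the blowing station with the clamp lever home, and the job is handed in at about 11 s of the 58 s. No verdict was reported.

**What I did:** With the closed fingertips I pushed the bare end of the cone mould's arm clockwise by about 37°. That brought the square mould's arm round to point at the clamp post, and I backed off. I then pushed the lever handle clockwise until the push force rose to about 9 N against the stop post, and retracted the arm clear.

**Last checks (wrist camera):**

| Check | Measured | Limit |
|---|---|---|
| Square mould's arm direction, from the other two arms | 79.4–80.3° against the post line at 79.3° | – |
| Square mould centre from index point, taken at its top face | about 4 mm | 9 mm |
| Lever angle from home | about 0.01 rad | 0.12 rad |

All four moulds looked upright in their seats, and the other things on the bench looked unmoved. The paddle was only partly in view. In the last wrist picture the tweezers and cork ring were out of frame, but the side picture showed both in place.

**Disagreement:** The top camera put the post line at 77.9°, about 1.5° lower than the wrist camera. It also read the arm at 80.5°, so by that view the mould is about 3 mm off, still within the limit.

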